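# Set the overhead shot: cull the broken biscuit, hold the mirror on the board

## Robot

A 6-joint arm with a two-finger parallel gripper is mounted at the origin on a cart in front of the work surface, level with it; the furniture and walls round the work are solid. World frame = base frame: x ahead of the robot, y to its left, z up, the work surface at z = 0. Lengths are in m, angles in rad, forces in N, time in s.
With the tool pointing down it reaches from about 0.325 to 0.775 m from the base axis. Payload 5.5 kg.
Tool frame: the origin (TCP) lies at the very end of the fingers, on their centre line; the grasp point (between the pads) lies 19 mm behind it; z points along the fingers, y is the direction in which the jaws open and shut (so a half turn about z gives the same grasp; the last joint's range is limited). The gripper opens to 85 mm and grips with 20 to 120 N. Pads are 22 mm wide; open, the fingers measure 114 mm over their backs; the gripper's body (76 mm by 85 mm) begins 54 mm behind the grasp point. The pads swing forward as they close: fully open they stand 13 mm farther back than shut.
Start: joints at [-1.249, 0.091, 1.231, -0, 1.82, -0.057], TCP at [0.222, -0.557, 0.231] pointing down, gripper open.
Joint ranges: [-2.87, 2.87], [-0.86, 2.18], [0.17, 2.46], [-1.51, 4.65], [0.06, 2.69], [-2.65, 2.65]. Speed limits (rad/s): [2.57, 2.57, 3.01, 3.14, 3.14, 3.14].

## Interface

Orientations are given as a unit quaternion [w, x, y, z].
In Python, from workcell import manip gives the robot as it stands.
- The arm moves only by the tool play_rows, never from a script. Its argument "series" is a list of rows, each a list of 2 entries, a list of its own where there are three numbers: the shift along the tool's x, y, z in mm, then the turn, a rotation vector about the tool's x, y, z in rad. In form: [[[x, y, z], [rx, ry, rz]], ...]. A call has 1 to 12 rows; each row shifts and turns the commanded pose from where the row before left it, along the tool's axes as they then stand; what a row does not reach is not made up. A row lasts 1/10 s, in which the tool goes at most 50 mm and 8.59 degrees, less where a joint would pass 70% of its speed; a pose out of reach is approached as far as the arm can. A call with a gripper value outside its range is refused whole. "fingers" is the opening, from 0 (shut) to 1 (fully open), set as the call begins (left out, the last holds). The fingers move at their own pace and stop on an object; "force" is the grip in N (left out, the last holds). Time passes only in rows, so rows that do not move let the fingers close. It gives the time, the measured TCP pose, the force and the opening at its end, in the units of the state.
- manip.state(): the state, without advancing time (a new reading comes with each control period).
- manip.camera(name): name is "scene" or "top"; returns (picture, depth): 420x560x3 uint8, blue, green, red; 420x560 float32, m along the optical axis (not along the pixel's ray), 0 where there is no reading.
- manip.camera_model(name): a dict with "mtx" (3x3 intrinsics, pixels), "dist" ([k1, k2, p1, p2, k3] as OpenCV has them; the pictures are not rectified), "R" (3x3) and "t" (3): a world point X has camera coordinates R X + t. Camera axes: x right, y down, z forward; pixel columns grow to the right and rows downward; lengths in m; the calibration is good to about 2 mm. A picture is of the moment at which its call begins. camera_model takes no time and is no camera call.
- manip.job_done(): hands the job in, once; it reports no verdict.
The state is a dict: "time": time; "joint_positions": joint angles; "joint_vel": joint speeds; "joint_torque": joint torques, N m; "position": TCP position; "orientation": TCP orientation; "contact_force": force on the tool from outside, world axes, zero at the start; "ft_torque": the same for the moment, N m; "gripper_width": finger opening in m.
Only numpy, scipy, OpenCV 4.12 (cv2) and the standard library are available. Lean on these libraries where they do the work, as an engineer would, in place of code of your own. Each camera call takes 0.05 s, during which the arm holds its last target. There are 200 camera calls.

## Task

We are about to film these biscuits from above by way of the tilting mirror. First take the one broken biscuit off the round board and leave it in the white bowl, without shifting the whole ones or anything else; then grip the mirror by its tab and lean it forward until the camera, looking at the middle of the mirror, sees the middle of the board there. The pivot is loose, so keep gripping the tab and holding the mirror still at that angle: the job finishes with the mirror held.

Things in the scene. Friction and masses are not known exactly. Their poses are not given: they have to be found in the camera images.
- mirror: swing mirror, dark steel frame 140 wide, 130 high, 12 mm thick. Origin: middle of the glass, on the level pivot axis. x along the pivot, y square out of the glass, z up the glass to the tab. Turns only about its x: from 0.25 rad leaning back (its rest, on a stop) through upright to 0.75 rad leaning forward (glass facing down). Loose pivot: let go, it falls back. Under 1 N at the tab moves it
- stand: the mirror's yoke stand, fixed: wooden base 180 x 100 mm, 14 mm thick, two steel posts 160 mm apart and 236 mm high with the pivot 220 mm above the worktop. Origin: middle of the base, underside; x along the pivot axis, y towards board and camera, z up
- tab (a point): middle of the wooden finger tab on top of the mirror, the place to grip: 36 mm wide along the mirror's x, 10 mm thick along its y (close the fingers that way), standing 50 mm above the frame's upper edge (65 to 115 mm from the pivot). This point is 95 mm from the pivot along the mirror's z and 6.5 mm behind the glass face; axes as the mirror's
- sight (a point): nothing to touch: the camera's line of sight once reflected. The point is the middle of the glass, on the pivot axis (it stays put on the stand); its x axis is where the camera now looks by way of the mirror, its z axis square to that in the upright plane. It turns twice as far as the mirror; with the glass upright it runs level back to the camera
- lens (a point): front of the lens of the small dark camera on a table tripod (fixed, 250 mm high). The lens is level with the mirror's pivot and squarely before the mirror, 450 to 480 mm away, so its sight line meets the middle of the glass square to the pivot axis
- board_mid (a point): middle of the top face of the round beech board (170 mm across, 14 mm thick, fixed, lying between mirror and camera, its middle straight before the mirror to within 5 mm); marked by a turned ring 40 mm across. The five biscuits lie in a ring of 55 mm radius about it
- broken_mid (a point): the broken biscuit: fluted round shortbread 36 mm across and 11 mm thick with a piece snapped off, leaving a straight edge. The point is the centre of the original round, half-way up; the straight edge lies 5 mm from it on its +x side, so the biscuit is 23 mm along its own x and 36 mm along its own y. 12 g
- broken: the same broken biscuit, origin at the centre of the original round on its underside; axes as above
- bowl: white bowl for broken pieces, loose, 112 mm across the rim and 42 mm high; origin at the centre of its underside, z up. 300 g
- bowl_rim (a point): centre of the bowl's mouth, 42 mm above the worktop; 104 mm clear width there, inner floor 5 mm above the worktop and about 45 mm across
- biscuit1_mid (a point): a whole biscuit, 36 mm across and 11 mm thick, 16 g; centre, half-way up
- biscuit1: the same whole biscuit, centre of its underside
- biscuit2_mid (a point): a whole biscuit, 36 mm across and 11 mm thick, 16 g; centre, half-way up
- biscuit2: the same whole biscuit, centre of its underside
- biscuit3_mid (a point): a whole biscuit, 36 mm across and 11 mm thick, 16 g; centre, half-way up
- biscuit3: the same whole biscuit, centre of its underside
- biscuit4_mid (a point): a whole biscuit, 36 mm across and 11 mm thick, 16 g; centre, half-way up
- biscuit4: the same whole biscuit, centre of its underside
- mug: stoneware mug 78 x 108 x 74 mm, a bystander; origin on its underside
- sugar_jar: glass jar with a wooden lid, 69 mm across and 98 mm high, a bystander; centre of its underside

How it is judged:
On the way, in this order (a step that is already met when the one before it is completed fails the run):
1. the broken biscuit lies released in the bowl (horizontal distance between broken_mid and bowl_rim below 0.04 m and height (world z) of broken_mid below 0.04 m and contact force between the fingers and broken below 0.05 N and linear speed of broken below 0.03 m/s), for 0.2 s.
2. the mirror, gripped by the fingers, shows the camera the middle of the board (z of board_mid in the frame of sight between -0.018 and 0.018 m and x of board_mid in the frame of sight above 0.1 m and contact force between the fingers and mirror above 2 N and angular speed of mirror below 0.05 rad/s), for 0.3 s.
At the end, for the whole second after the job is handed in: Mirror still (0.05 rad/s) in the fingers' grip (over 2 N), its reflected sight line within 18 mm of the board's middle; broken biscuit released at rest in the bowl, within 40 mm of its centre; bowl upright, moved under 40 mm; whole biscuits moved under 15 mm, untouched (all of step 1 and all of step 2 and angle between bowl's own z axis and vertical below 0.15 rad and distance of bowl from where it was at the start of the episode below 0.04 m and distance of each of biscuit1_mid, biscuit2_mid, biscuit3_mid, biscuit4_mid from where it was at the start of the episode below 0.015 m and contact force between the fingers and biscuit1 below 0.05 N and contact force between the fingers and biscuit2 below 0.05 N and contact force between the fingers and biscuit3 below 0.05 N and contact force between the fingers and biscuit4 below 0.05 N); the arm keeps its last pose, push and grip.
It fails at once if a whole biscuit is shifted by more than 15 mm (distance of any of biscuit1_mid, biscuit2_mid, biscuit3_mid, biscuit4_mid from where it was at the start of the episode above 0.015 m).
It fails at once if the mug or the jar is shifted by more than 20 mm (distance of any of mug, sugar_jar from where it was at the start of the episode above 0.02 m).
It fails at once if the bowl is pushed or tipped (distance of bowl from where it was at the start of the episode above 0.04 m or angle between bowl's own z axis and vertical above 0.35 rad).
It also fails if it takes over 54 s, if anything falls off the work surface, if the arm or the gripper's body presses on something with over 40 N, if the wrist force passes 120 N, or if a joint passes its speed limit or range.

## Working session

There is one attempt and no reset: what is moved stays moved. The work goes in short steps, Python scripts to look and compute and a tool call to move; the robot and the scene stay as the last step left them, time stands still between calls to the robot, and variables do not carry over. Pictures are saved under pics/ and viewed, about 8 in all and at most 12, crops included, and the job is handed in when it is done.

Besides the shell and the picture viewer there is one more tool, called after ">>>" as a command line: name --argument value ..., lists and objects as JSON in quotes. play_rows: Moves the arm, as the interface text tells. Its arguments: {"type":"object","properties":{"series":{"type":"array"},"fingers":{"type":"number"},"force":{"type":"number"}},"required":["series"]}

```bash
mkdir -p pics; cat > h.py <<'E'
import numpy as np, cv2
from workcell import manip
def snap(n,tag):
    im,d=manip.camera(n); np.savez(f'pics/{tag}.npz',im=im,d=d); cv2.imwrite(f'pics/{tag}.png',im); return im,d
def ray(n,uv):
    m=manip.camera_model(n);K=np.array(m['mtx']);R=np.array(m['R']);t=np.array(m['t']).ravel()
    p=cv2.undistortPoints(np.array(uv,float).reshape(-1,1,2),K,np.array(m['dist'])).reshape(-1,2)
    return R,t,np.c_[p,np.ones(len(p))]
def onz(n,uv,z):
    R,t,r=ray(n,uv);c=-R.T@t;w=r@R
    return c+w*((z-c[2])/w[:,2])[:,None]
def ond(n,uv,d):
    R,t,r=ray(n,uv);uv=np.array(uv).astype(int).reshape(-1,2)
    return (r*d[uv[:,1],uv[:,0]][:,None]-t)@R
def proj(n,X):
    m=manip.camera_model(n)
    return cv2.projectPoints(np.array(X,float).reshape(-1,1,3),cv2.Rodrigues(np.array(m['R']))[0],np.array(m['t'],float),np.array(m['mtx']),np.array(m['dist']))[0].reshape(-1,2)
E
python3 - <<'E'
from h import *
for n in('top','scene'):
    snap(n,n+'0'); m=manip.camera_model(n);R=np.array(m['R']);print(n,-R.T@np.array(m['t']).ravel(),R.round(2).tolist(),m['mtx'],m['dist'])
print(manip.state())
E
```

```text
top [0.42511369 0.02275034 1.44757849] [[0.02, -1.0, 0.0], [-1.0, -0.02, -0.07], [0.07, 0.0, -1.0]] [[527.00342515   0.         285.44978024]
 [  0.         527.00342515 212.31690053]
 [  0.           0.           1.        ]] [-0.02952936  0.          0.          0.          0.        ]
scene [-0.37377256 -0.65953716  0.75056876] [[0.59, -0.8, -0.02], [-0.36, -0.24, -0.9], [0.72, 0.54, -0.43]] [[484.24063766   0.         284.46407656]
 [  0.         484.24063766 216.19477675]
 [  0.           0.           1.        ]] [-0.13282103  0.          0.          0.          0.        ]
{'time': 0.1, 'joint_positions': array([-1.24868882e+00,  9.17895893e-02,  1.23176534e+00, -2.58401360e-06,
        1.81979753e+00, -5.67080044e-02]), 'joint_vel': array([-0.00060774, -0.00239479, -0.00210106, -0.001619  , -0.00079634,
        0.00137592]), 'joint_torque': array([ 4.01151512e-03, -4.60217285e+01, -4.19219327e+01,  1.97226700e-05,
        1.05754525e-02,  2.63834761e-05]), 'position': array([ 0.22180556, -0.55722604,  0.23026041]), 'orientation': array([-8.71999191e-04,  9.82115593e-01,  1.88276893e-01, -1.17661656e-04]), 'contact_force': array([0.0318377 , 0.27111525, 0.08263908]), 'ft_torque': array([-0.08609564, -0.00035548,  0.03228159]), 'gripper_width': 0.08523568021013617}
```

View pics/top0.png

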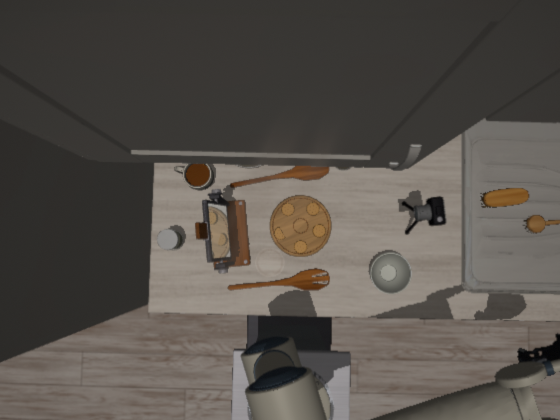

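View pics/scene0.png

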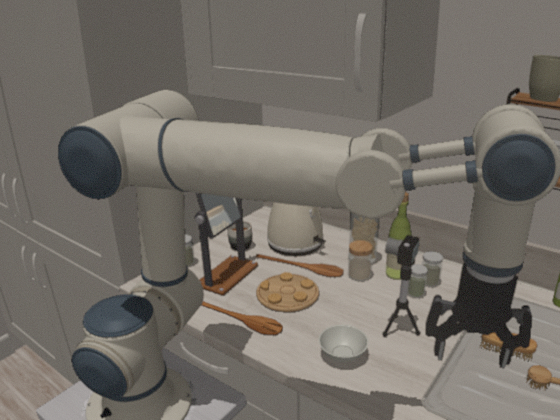

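The top view shows the mirror at about (222,232), the board at (300,225), the bowl at (390,272), the camera lens near (410,213), the jar at (168,238) and the mug at (197,174). I'll zoom in next.

```bash
python3 - <<'E'
from h import *
im=np.load('pics/top0.npz')['im'];im2=np.load('pics/scene0.npz')['im']
a=cv2.resize(im[185:265,260:340],(560,560),interpolation=cv2.INTER_CUBIC)
b=cv2.resize(im[180:290,190:260],None,fx=5,fy=5,interpolation=cv2.INTER_CUBIC)[:550]
c=np.zeros((560,240,3),np.uint8);c2=cv2.resize(b,(240,377));c[:377]=c2
o=np.hstack([a,c]);cv2.imwrite('pics/crop1.png',np.clip(o*1.5,0,255).astype(np.uint8))
E
```

```text
(no output)
```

View pics/crop1.png

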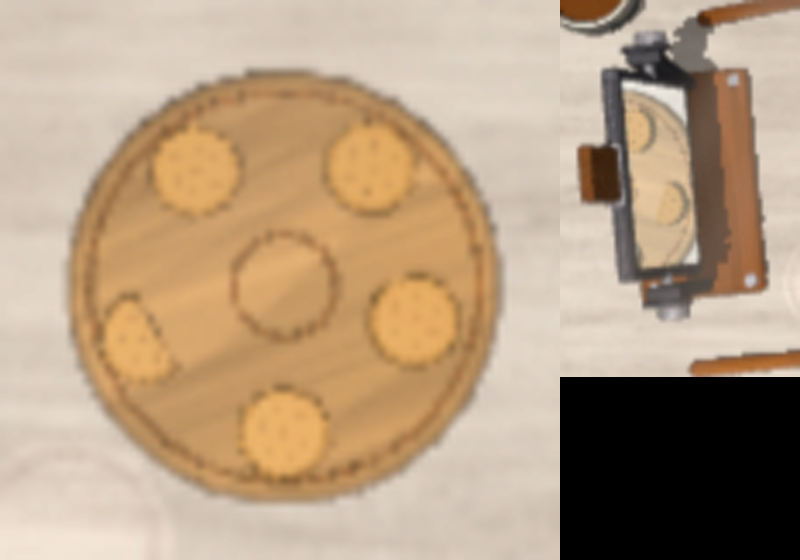

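The crop shows the broken biscuit at crop pixel (140,340), with its straight edge running (128,296)–(178,370) and facing up-right towards the board's middle. The mirror leans back, its tab at crop pixel (600,173). Next I turn these into positions.

```bash
python3 - <<'E'
from h import *
f=np.load('pics/top0.npz');im,d=f['im'],f['d']
P=lambda L,z:onz('top',L,z)
c7=lambda L:np.array(L)/7+np.array([260,185])-.43
np.set_printoptions(precision=4,suppress=True)
print('board',P(c7([[284.5,286]]),.014), ond('top',c7([[284.5,286]]),d))
e=P(c7([[128,296],[178,370]]),.025);v=e[1]-e[0];print('edge',e,np.linalg.norm(v))
w=P(c7([[197,170],[370,167],[415,321],[285,432],[137,340]]),.025);print('bisc',w)
c2=lambda L:(np.array(L)-[560,0])/3.43+np.array([190,180])-.4
b=P(c2([[748,70],[766,288]]),.014);print('base edge',b,np.linalg.norm(b[1]-b[0]))
t=c2([[600,173],[650,42],[672,310]]);print('tab,posttops depth',ond('top',t,d)); print('posts z.236',P(t[1:],.236))
pts=[[390,272],[388,272],[430,212],[168,238],[197,174]];print('bowl.. depth',ond('top',pts,d))
# bowl rim by depth
v,u=np.mgrid[240:305,355:425];uv=np.c_[u.ravel(),v.ravel()];X=ond('top',uv,d)
r=X[(abs(X[:,2]-.042)<.005)];print('rim',len(r),r.min(0),r.max(0),cv2.minEnclosingCircle(r[:,:2].astype(np.float32)))
v,u=np.mgrid[190:235,400:450];uv=np.c_[u.ravel(),v.ravel()];X=ond('top',uv,d)
r=X[X[:,2]>.15];print('cam',r.min(0),r.max(0))
v,u=np.mgrid[0:420:1,0:560:1];uv=np.c_[u.ravel(),v.ravel()];X=ond('top',uv,d)
X=X[d[uv[:,1],uv[:,0]]>0];g=X[(X[:,0]>.55)&(X[:,2]>.3)&(abs(X[:,1])<.5)];print('cupboard',g.min(0))
g=X[(X[:,1]>.3)&(X[:,2]>.2)&(X[:,0]>.1)&(X[:,0]<.6)];print('left',g.min(0),g.max(0))
v,u=np.mgrid[190:275,190:262];uv=np.c_[u.ravel(),v.ravel()];X=ond('top',uv,d);r=X[X[:,2]>.2]
print('mirror cloud',len(r),r.min(0),r.max(0)); t=r[r[:,2]>.3];print('tab top',len(t),t)
E
```

```text
board [[ 0.4929 -0.0173  0.014 ]] [[ 0.4929 -0.0173  0.0148]]
edge [[0.4871 0.0433 0.025 ]
 [0.459  0.0233 0.025 ]] 0.03444269811774252
bisc [[ 0.5365  0.0178  0.025 ]
 [ 0.5393 -0.049   0.025 ]
 [ 0.4802 -0.0676  0.025 ]
 [ 0.4362 -0.0185  0.025 ]
 [ 0.4702  0.0394  0.025 ]]
base edge [[0.5587 0.1367 0.014 ]
 [0.3862 0.1173 0.014 ]] 0.17357684061617054
tab,posttops depth [[0.4633 0.2026 0.3213]
 [0.556  0.1865 0.2295]
 [0.3761 0.1648 0.2369]]
posts z.236 [[0.5553 0.1857 0.236 ]
 [0.376  0.1649 0.236 ]]
bowl.. depth [[ 0.3724 -0.2646  0.0085]
 [ 0.372  -0.2604  0.0021]
 [ 0.5204 -0.309   0.2406]
 [ 0.4486  0.3262  0.0831]
 [ 0.6218  0.2624  0.0522]]
rim 229 [ 0.3153 -0.3149  0.0371] [ 0.4242 -0.2043  0.047 ] ((0.3699095547199249, -0.2600155174732208), 0.05606381222605705)
cam [ 0.4251 -0.3482  0.2008] [0.5558 0.0228 1.4476]
cupboard [ 0.55   -0.2938  0.3004]
left [0.2673 0.3    0.2   ] [0.5999 0.399  0.9558]
mirror cloud 1538 [0.3684 0.0228 0.2001] [0.5617 0.2158 1.4476]
tab top 183 [[0.4251 0.0228 1.4476]
 [0.4251 0.0228 1.4476]
 [0.4251 0.0228 1.4476]
 [0.4251 0.0228 1.4476]
 [0.42
[... 3590 characters left out ...]
07]
 [0.4481 0.2074 0.3315]
 [0.4482 0.2057 0.3289]
 [0.4483 0.2041 0.3255]
 [0.4484 0.2023 0.3233]
 [0.4487 0.2019 0.3126]
 [0.4488 0.2    0.311 ]
 [0.4489 0.1984 0.3072]
 [0.449  0.1969 0.3031]
 [0.446  0.2126 0.3253]
 [0.4459 0.2094 0.3313]
 [0.446  0.2076 0.3294]
 [0.446  0.2052 0.3314]
 [0.4462 0.2038 0.3267]
 [0.4464 0.2032 0.3175]
 [0.4465 0.2017 0.3131]
 [0.4466 0.1998 0.3115]
 [0.4468 0.1988 0.304 ]
 [0.4469 0.1969 0.3025]
 [0.4251 0.0228 1.4476]
 [0.4251 0.0228 1.4476]
 [0.4251 0.0228 1.4476]
 [0.4251 0.0228 1.4476]
 [0.4251 0.0228 1.4476]
 [0.4251 0.0228 1.4476]
 [0.4251 0.0228 1.4476]
 [0.4251 0.0228 1.4476]
 [0.4251 0.0228 1.4476]
 [0.4251 0.0228 1.4476]
 [0.4251 0.0228 1.4476]]
```

```bash
cat >> h.py <<'E'
from scipy.spatial.transform import Rotation as Ro
def pose():
    s=manip.state();q=np.array(s['orientation']);return np.array(s['position']),Ro.from_quat(q[[1,2,3,0]]),s
def tool(th,lean=0):
    "tool y along n=(sin th,-cos th,0) at lean 0; lean>0 tips like the mirror leaning forward along n"
    n=np.array([np.sin(th),-np.cos(th),0]);u=np.array([np.cos(th),np.sin(th),0])
    up=np.array([0,0,1.]);zm=np.cos(lean)*up+np.sin(lean)*n;ym=np.cos(lean)*n-np.sin(lean)*up
    return Ro.from_matrix(np.c_[u,ym,-zm])
def go(p,R):
    q,C,s=pose();print('shift mm (tool now)',(C.inv().apply(np.array(p)-q)*1e3).round(1),'turn',(C.inv()*R).as_rotvec().round(3),'| t',round(s['time'],2),'w',round(s['gripper_width'],4),'j',s['joint_positions'].round(2),'F',s['contact_force'].round(1),'p',q.round(4))
P=np.array([.466,.1753,.22]);PSI=.1123
def tabtcp(lean,s=.076):
    R=tool(PSI,lean);M=R.as_matrix();return P-.0065*M[:,1]-s*M[:,2],R
E
python3 -c "
from h import *
go([.4668,.0412,.12],tool(.619))"
```

```text
shift mm (tool now) [ 448.9 -465.2  111.1] turn [-0.002 -0.    -0.24 ] | t 0.1 w 0.0852 j [-1.25  0.09  1.23 -0.    1.82 -0.06] F [0.  0.3 0.1] p [ 0.2218 -0.5572  0.2303]
```

>>> play_rows --series '[[[16,-17,0],[0,0,0]],[[32,-33,0],[0,0,0]],[[32,-33,0],[0,0,0]],[[32,-33,0],[0,0,0]],[[32,-33,0],[0,0,0]],[[32,-33,0],[0,0,0]],[[32,-33,0],[0,0,0]],[[32,-33,0],[0,0,0]],[[32,-33,0],[0,0,0]],[[32,-33,0],[0,0,0]],[[32,-33,0],[0,0,0]],[[32,-33,0],[0,0,0]]]' --fingers 0.6

```text
time: 1.3
position: [0.4234, -0.0664, 0.231]
orientation: [0.0, 0.982, 0.188, -0.0]
contact_force: [1.2, -1.3, -0.5]
gripper_width: 0.0509
```

>>> play_rows --series '[[[32,-33,0],[0,0,0]],[[32,-33,0],[0,0,0]],[[12,-12,0],[0,0,-0.12]],[[0,0,0],[0,0,-0.12]],[[0,0,30],[0,0,0]],[[0,0,30],[0,0,0]],[[0,0,30],[0,0,0]],[[0,0,0],[0,0,0]],[[0,0,0],[0,0,0]]]'

```text
time: 2.2
position: [0.4647, 0.0322, 0.1414]
orientation: [-0.0, 0.953, 0.304, -0.001]
contact_force: [0.8, -0.7, 0.5]
gripper_width: 0.0513
```

```bash
python3 - <<'E'
from h import *
go([.4668,.0412,.018],tool(.619))
im,d=snap('scene','s1')
im2,d2=snap('top','t1')
c=proj('scene',[[.467,.041,.03]])[0].astype(int);print(c)
a=im[c[1]-70:c[1]+50,c[0]-80:c[0]+80]
cv2.imwrite('pics/s1c.png',cv2.resize(a,None,fx=5,fy=5,interpolation=cv2.INTER_CUBIC))
E
```

```text
shift mm (tool now) [  7.   -6.  123.4] turn [-0.001  0.001 -0.   ] | t 2.2 w 0.0513 j [-0.   -0.27  1.73 -0.    1.68  0.95] F [ 0.8 -0.7  0.5] p [0.4647 0.0322 0.1414]
[265 281]
```

View pics/s1c.png

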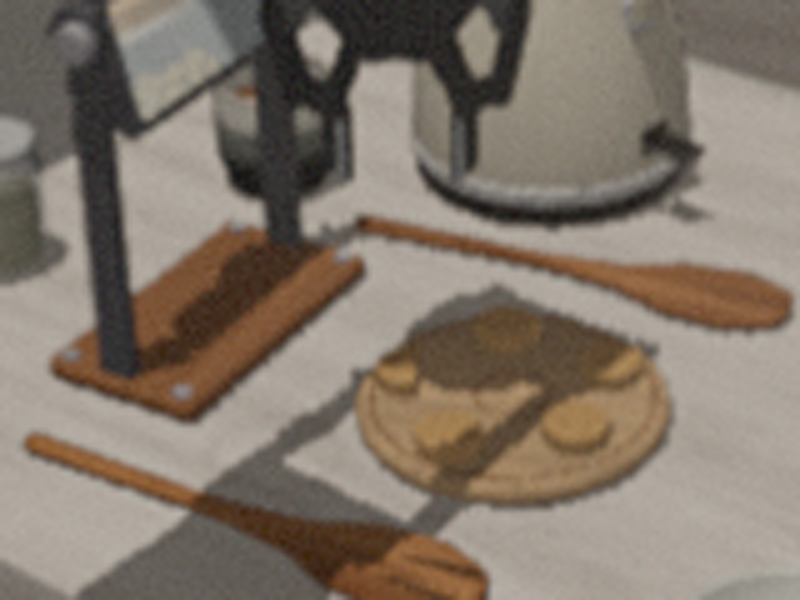

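The fingers hang above the board, well clear. The broken biscuit shows at crop (398,371). I'll check the scene camera against the top camera.

```bash
python3 - <<'E'
from h import *
L=np.array([[398,371],[447,428],[577,420],[508,328],[625,362]])/5+[185,211]
print(onz('scene',L,.025).round(4))
go([.4668,.0412,.018],tool(.619))
E
```

```text
[[ 0.4593  0.0379  0.025 ]
 [ 0.4325 -0.0157  0.025 ]
 [ 0.4767 -0.0666  0.025 ]
 [ 0.527   0.0145  0.025 ]
 [ 0.5357 -0.057   0.025 ]]
shift mm (tool now) [  5.7  -7.  125.4] turn [ 0.002 -0.002 -0.   ] | t 2.3 w 0.051 j [-0.   -0.28  1.73 -0.    1.68  0.95] F [ 0.5 -0.3 -0.3] p [0.4658 0.0322 0.1434]
```

>>> play_rows --series '[[[6,-6.5,0],[0,0,0]],[[0,0,30],[0,0,0]],[[0,0,30],[0,0,0]],[[0,0,30],[0,0,0]],[[0,0,20],[0,0,0]],[[0,0,10],[0,0,0]],[[0,0,0],[0,0,0]],[[0,0,0],[0,0,0]]]'

```text
time: 3.1
position: [0.4671, 0.0412, 0.0229]
orientation: [0.0, 0.952, 0.305, 0.001]
contact_force: [0.1, -0.4, 0.1]
gripper_width: 0.0515
```

```bash
python3 - <<'E'
from h import *
go([.4668,.0412,.018],tool(.619))
im,d=snap('scene','s2')
a=im[211:331,185:345]
cv2.imwrite('pics/s2c.png',cv2.resize(a,None,fx=5,fy=5,interpolation=cv2.INTER_CUBIC))
E
```

```text
shift mm (tool now) [-0.3 -0.2  4.9] turn [ 0.001 -0.002 -0.   ] | t 3.1 w 0.0515 j [ 0.02 -0.21  1.89  0.    1.46  0.97] F [ 0.1 -0.4  0.1] p [0.4671 0.0412 0.0229]
```

View pics/s2c.png

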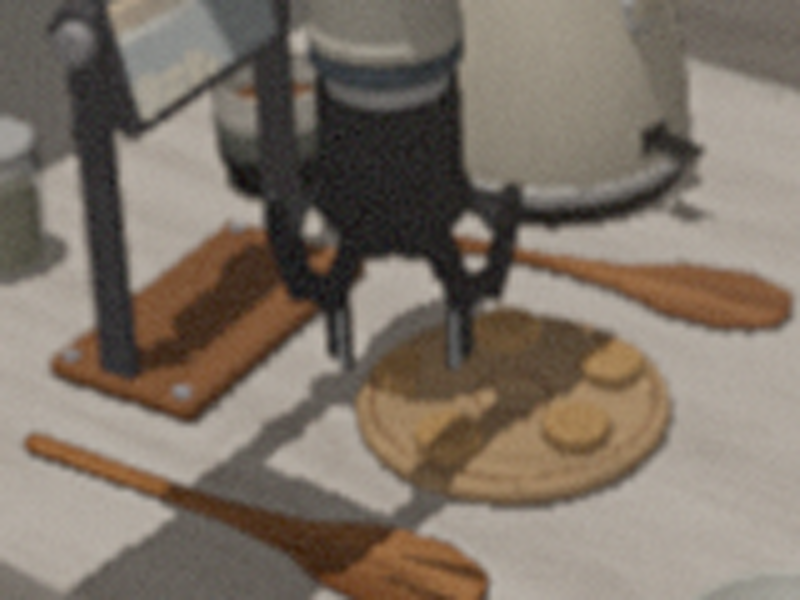

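The fingers straddle the biscuit, with tips at crop (345,368) and (460,368), still slightly high. I'll lower 6 mm and close gently.

>>> play_rows --series '[[[0,0,6],[0,0,0]],[[0,0,0],[0,0,0]]]'

```text
time: 3.35
position: [0.4663, 0.041, 0.0154]
orientation: [0.0, 0.953, 0.304, 0.0]
contact_force: [-1.3, -0.7, -0.3]
gripper_width: 0.0515
```

>>> play_rows --series '[[[0,0,0],[0,0,0]],[[0,0,0],[0,0,0]],[[0,0,0],[0,0,0]],[[0,0,0],[0,0,0]],[[0,0,0],[0,0,0]],[[0,0,0],[0,0,0]],[[0,0,0],[0,0,0]]]' --fingers 0 --force 20

```text
time: 4.05
position: [0.4664, 0.041, 0.0156]
orientation: [0.0, 0.953, 0.304, 0.0]
contact_force: [-0.2, -0.3, 2.8]
gripper_width: 0.0219
```

>>> play_rows --series '[[[0,0,-10],[0,0,0]],[[0,0,-25],[0,0,0]],[[0,0,-35],[0,0,0]],[[0,0,-35],[0,0,0]],[[0,0,-15],[0,0,0]],[[0,0,0],[0,0,0]]]'

```text
time: 4.65
position: [0.4674, 0.0411, 0.138]
orientation: [0.001, 0.953, 0.304, 0.002]
contact_force: [0.4, -0.9, 0.1]
gripper_width: 0.0214
```

```bash
python3 - <<'E'
from h import *
go([.370,-.260,.034],tool(.619))
E
```

```text
shift mm (tool now) [-254.4  188.4  103.5] turn [ 0.003 -0.004 -0.   ] | t 4.65 w 0.0214 j [ 0.02 -0.27  1.74  0.    1.67  0.97] F [ 0.4 -0.9  0.1] p [0.4674 0.0411 0.138 ]
```

>>> play_rows --series '[[[-14,10.4,0],[0,0,0]],[[-30,22,0],[0,0,0]],[[-30,22,0],[0,0,0]],[[-30,22,0],[0,0,0]],[[-30,22,0],[0,0,0]],[[-30,22,0],[0,0,0]],[[-30,22,0],[0,0,0]],[[-30,22,0],[0,0,0]],[[-20,16,0],[0,0,0]],[[-10,8,0],[0,0,0]],[[0,0,0],[0,0,0]],[[0,0,0],[0,0,0]]]'

```text
time: 5.85
position: [0.3685, -0.2589, 0.1343]
orientation: [-0.001, 0.953, 0.305, -0.0]
contact_force: [0.5, 0.4, 0.8]
gripper_width: 0.0218
```

```bash
python3 - <<'E'
from h import *
go([.370,-.260,.034],tool(.619))
im,d=snap('scene','s3')
a=im[240:390,260:440]
cv2.imwrite('pics/s3c.png',cv2.resize(a,None,fx=4,fy=4,interpolation=cv2.INTER_CUBIC))
E
```

```text
shift mm (tool now) [  0.5   2.  100.3] turn [-0.002 -0.    -0.   ] | t 5.85 w 0.0218 j [-0.69 -0.32  1.78  0.    1.68  0.26] F [0.5 0.4 0.8] p [ 0.3685 -0.2589  0.1343]
```

View pics/s3c.png

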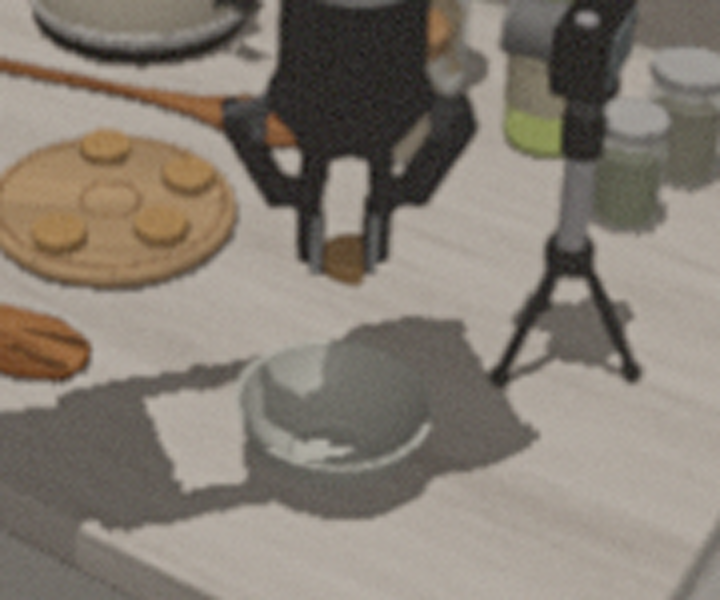

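The biscuit is held between the fingertips (crop (345,260)), the bowl is below at (335,410), and the four whole biscuits are in place. I'll lower it into the bowl and release.

>>> play_rows --series '[[[0,1,20],[0,0,0]],[[0,0,30],[0,0,0]],[[0,0,30],[0,0,0]],[[0,0,15],[0,0,0]],[[0,0,5],[0,0,0]],[[0,0,0],[0,0,0]],[[0,0,0],[0,0,0]]]'

```text
time: 6.6
position: [0.37, -0.2609, 0.0369]
orientation: [0.001, 0.952, 0.305, 0.001]
contact_force: [0.6, -0.5, 0.4]
gripper_width: 0.0217
```

>>> play_rows --series '[[[0,0,0],[0,0,0]],[[0,0,0],[0,0,0]],[[0,0,0],[0,0,0]],[[0,0,0],[0,0,0]],[[0,0,0],[0,0,0]]]' --fingers 0.45

```text
time: 7.1
position: [0.3691, -0.2607, 0.0354]
orientation: [0.0, 0.953, 0.304, 0.0]
contact_force: [0.7, -0.5, -0.1]
gripper_width: 0.0385
```

>>> play_rows --series '[[[0,0,-15],[0,0,0]],[[0,0,-35],[0,0,0]],[[0,0,-45],[0,0,0]],[[0,0,-50],[0,0,0]],[[0,0,-50],[0,0,0]],[[0,0,-50],[0,0,0]],[[0,0,-50],[0,0,0]],[[0,0,-40],[0,0,0]],[[0,0,-40],[0,0,0]],[[0,0,0],[0,0,0]],[[0,0,0],[0,0,0]]]'

```text
time: 8.2
position: [0.3691, -0.2606, 0.4122]
orientation: [0.001, 0.953, 0.304, 0.001]
contact_force: [0.2, 0.2, -0.9]
gripper_width: 0.0382
```

```bash
python3 - <<'E'
from h import *
p,R=tabtcp(-.25,.156);print(p); go(p,R); q,C,s=pose(); go([*p[:2],q[2]],R)
im,d=snap('scene','s4')
a=im[240:390,260:440]
cv2.imwrite('pics/s4c.png',cv2.resize(a,None,fx=4,fy=4,interpolation=cv2.INTER_CUBIC))
E
```

```text
[0.46096911 0.21991017 0.36954221]
shift mm (tool now) [ 353.5 -338.2   41.9] turn [-0.242 -0.065  0.504] | t 8.2 w 0.0382 j [-0.69 -0.19  1.17  0.    2.16  0.26] F [ 0.2  0.2 -0.9] p [ 0.3691 -0.2606  0.4122]
shift mm (tool now) [ 353.6 -338.1   -0.8] turn [-0.242 -0.065  0.504] | t 8.2 w 0.0382 j [-0.69 -0.19  1.17  0.    2.16  0.26] F [ 0.2  0.2 -0.9] p [ 0.3691 -0.2606  0.4122]
```

View pics/s4c.png

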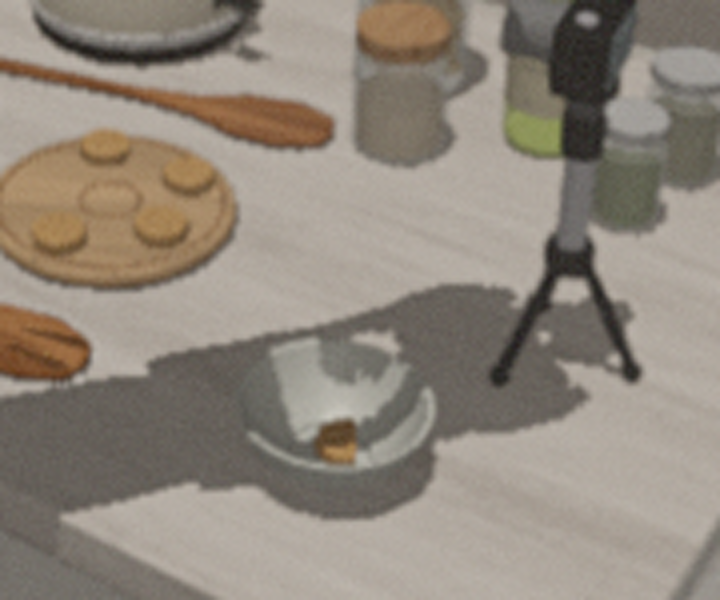

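The broken biscuit lies in the bowl at crop (337,440), released, and nothing else has moved. Now I move on to the tab.

>>> play_rows --series '[[[16,-15,0],[0,0,0]],[[32,-31,0],[0,0,0]],[[32,-31,0],[0,0,0]],[[32,-31,0],[0,0,0]],[[32,-31,0],[0,0,0]],[[32,-31,0],[0,0,0]],[[32,-31,0],[0,0,0]],[[32,-31,0],[0,0,0]],[[32,-31,0],[0,0,0]],[[32,-30,0],[0,0,0]],[[32,-30,0],[0,0,0]],[[18,-15,0],[0,0,0]]]' --fingers 0.8

```text
time: 9.45
position: [0.461, 0.223, 0.4076]
orientation: [-0.0, 0.952, 0.306, -0.002]
contact_force: [0.0, -0.0, -0.3]
gripper_width: 0.0684
```

>>> play_rows --series '[[[0,0,0],[-0.06,-0.016,0.126]],[[0,0,0],[-0.06,-0.016,0.126]],[[0,0,0],[-0.06,-0.016,0.126]],[[0,0,0],[-0.06,-0.016,0.126]],[[0,0,0],[0,0,0]],[[0,0,0],[0,0,0]]]'

```text
time: 10.05
position: [0.4613, 0.2204, 0.4088]
orientation: [0.122, 0.991, 0.058, 0.005]
contact_force: [-0.0, -0.0, -0.2]
gripper_width: 0.0682
```

```bash
python3 - <<'E'
from h import *
p,R=tabtcp(-.25,.126);print(p); go(p,R)
im,d=snap('top','t5')
v,u=np.mgrid[245:300,360:420];uv=np.c_[u.ravel(),v.ravel()];X=ond('top',uv,d)
c=im[uv[:,1],uv[:,0]].astype(int);m=(c[:,2]-c[:,0]>45)&(np.hypot(X[:,0]-.37,X[:,1]+.26)<.045);print('broken',m.sum(),X[m].mean(0),X[m].min(0),X[m].max(0))
E
```

```text
[0.46180086 0.2125348  0.34047484]
shift mm (tool now) [-0.1 -9.  68.2] turn [-0.004  0.004  0.005] | t 10.05 w 0.0682 j [ 0.53  0.05  0.97 -0.28  2.21  1.82] F [-0.  -0.  -0.2] p [0.4613 0.2204 0.4088]
broken 81 [ 0.3740802  -0.26234194  0.01533998] [ 0.36173918 -0.27734328  0.00803685] [ 0.39151144 -0.2499165   0.02377929]
```

>>> play_rows --series '[[[0,-9,0],[0,0,0]],[[0,0,20],[0,0,0]],[[0,0,30],[0,0,0]],[[0,0,30],[0,0,0]],[[0,0,20],[0,0,0]],[[0,0,14],[0,0,0]],[[0,0,0],[0,0,0]],[[0,0,0],[0,0,0]]]'

```text
time: 10.9
position: [0.4632, 0.2011, 0.2981]
orientation: [0.122, 0.991, 0.056, 0.006]
contact_force: [-0.8, 0.5, 1.0]
gripper_width: 0.0683
```

```bash
python3 - <<'E'
from h import *
p,R=tabtcp(-.25,.078);go(p,R)
im,d=snap('scene','s6');t=snap('top','t6')[0]
c=proj('scene',[[.462,.205,.30]])[0].astype(int);print(c)
a=cv2.resize(im[c[1]-60:c[1]+60,c[0]-50:c[0]+50],None,fx=4,fy=4,interpolation=cv2.INTER_CUBIC)
b=cv2.resize(t[180:280,180:280],(480,480),interpolation=cv2.INTER_CUBIC)[:,:400]
cv2.imwrite('pics/s6c.png',np.clip(1.4*np.hstack([a,b]),0,255).astype(np.uint8))
E
```

```text
shift mm (tool now) [-0.1 -0.7  4.1] turn [-0.005  0.002  0.   ] | t 10.9 w 0.0683 j [ 0.49 -0.06  1.29 -0.25  2.    1.86] F [-0.8  0.5  1. ] p [0.4632 0.2011 0.2981]
[211 176]
```

View pics/s6c.png

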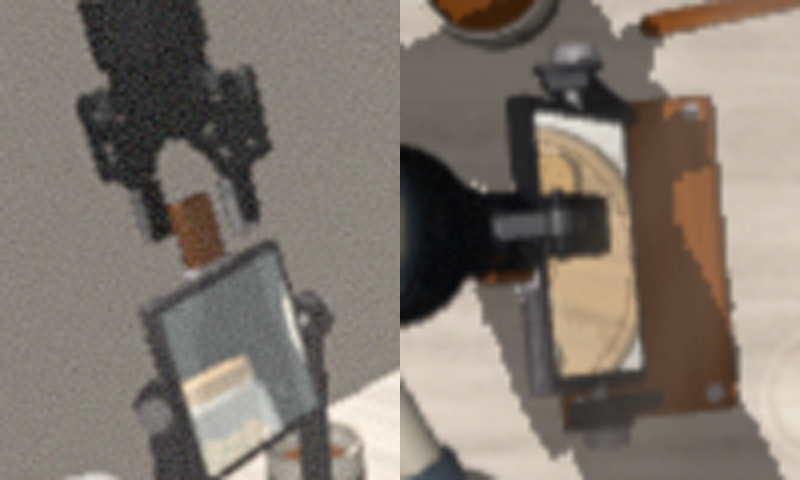

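The fingers straddle the tab (left panel, about (197,230)), aligned with it. Closing now.

>>> play_rows --series '[[[0,0,2],[0,0,0]],[[0,0,0],[0,0,0]],[[0,0,0],[0,0,0]],[[0,0,0],[0,0,0]],[[0,0,0],[0,0,0]],[[0,0,0],[0,0,0]],[[0,0,0],[0,0,0]],[[0,0,0],[0,0,0]],[[0,0,0],[0,0,0]]]' --fingers 0 --force 30

```text
time: 11.9
position: [0.4633, 0.2022, 0.2954]
orientation: [0.121, 0.991, 0.057, 0.006]
contact_force: [0.4, 5.6, -0.4]
gripper_width: 0.0097
```

```bash
python3 - <<'E'
from h import *
p,R=tabtcp(-.25,.078);go(p,R)
q,C,s=pose();M=C.as_matrix()
# per-row arc about pivot axis, step da, in tool frame
da=.073; ax=-C.as_matrix()[:,0]  # try sign
for sg in(1,-1):
    u=sg*np.array([np.cos(PSI),np.sin(PSI),0]);D=Ro.from_rotvec(u*da)
    p2=P+D.apply(q-P);print(sg,(C.inv().apply(p2-q)*1e3).round(2),(C.inv()*D*C).as_rotvec().round(4),p2-q)
print('pivot in tool',(C.inv().apply(P-q)*1e3).round(1))
E
```

```text
shift mm (tool now) [-0.3  1.   1.7] turn [-0.007  0.001  0.002] | t 11.9 w 0.0097 j [ 0.49 -0.06  1.29 -0.25  2.    1.86] F [ 0.4  5.6 -0.4] p [0.4633 0.2022 0.2954]
1 [-0.01  5.83 -0.38] [ 0.073   0.0002 -0.0001] [ 0.00062431 -0.00553593  0.0017682 ]
-1 [ 0.02 -5.79  0.8 ] [-0.073  -0.0002  0.0001] [-0.0006082   0.00539303 -0.00216981]
pivot in tool [-0.2  8.1 79.7]
```

>>> play_rows --series '[[[0,2.88,-0.24],[0.0361,0,0]],[[0,2.88,-0.24],[0.0361,0,0]],[[0,2.88,-0.24],[0.0361,0,0]],[[0,2.88,-0.24],[0.0361,0,0]],[[0,2.88,-0.24],[0.0361,0,0]],[[0,2.88,-0.24],[0.0361,0,0]],[[0,2.88,-0.24],[0.0361,0,0]],[[0,2.88,-0.24],[0.0361,0,0]],[[0,0,0],[0,0,0]]]'

```text
time: 12.8
position: [0.4659, 0.1794, 0.2992]
orientation: [-0.024, 0.998, 0.057, -0.003]
contact_force: [1.8, 7.8, -4.2]
gripper_width: 0.0096
```

```bash
python3 - <<'E'
from h import *
p,R=tabtcp(.407,.0797);go(p,R);q,C,s=pose();M=C.as_matrix();print('lean',np.arctan2(-M[2,1],-M[2,2]),'pivot in tool',(C.inv().apply(P-q)*1e3).round(1),s['ft_torque'])
E
```

```text
shift mm (tool now) [-0.4 29.8  2. ] turn [0.359 0.003 0.   ] | t 12.8 w 0.0096 j [ 0.27 -0.16  1.36  0.05  1.94  1.74] F [ 1.8  7.8 -4.2] p [0.4659 0.1794 0.2992]
lean 0.047552653670821864 pivot in tool [-0.2  7.8 78.9] [ 1.90608631 -0.09863961  0.10231402]
```

>>> play_rows --series '[[[0,2.86,-0.24],[0.036,0,0]],[[0,2.86,-0.24],[0.036,0,0]],[[0,2.86,-0.24],[0.036,0,0]],[[0,2.86,-0.24],[0.036,0,0]],[[0,2.86,-0.24],[0.036,0,0]],[[0,2.86,-0.24],[0.036,0,0]],[[0,2.86,-0.24],[0.036,0,0]],[[0,2.86,-0.24],[0.036,0,0]],[[0,2.86,-0.24],[0.036,0,0]],[[0,2.86,-0.24],[0.036,0,0]],[[0,0,0],[0,0,0]],[[0,0,0],[0,0,0]]]'

```text
time: 14.0
position: [0.4692, 0.1518, 0.2946]
orientation: [-0.202, 0.978, 0.055, -0.013]
contact_force: [4.8, 11.5, -9.5]
gripper_width: 0.0098
```

```bash
python3 - <<'E'
from h import *
p,R=tabtcp(.407,.0797);go(p,R);q,C,s=pose();M=C.as_matrix();print('lean',np.arctan2(-M[2,1],-M[2,2]),'pivot in tool',(C.inv().apply(P-q)*1e3).round(1),s['ft_torque'])
im,d=snap('scene','s7');t,dt=snap('top','t7')
# predicted mirror frame corners for leans, drawn on both
def corners(l):
    R=tool(PSI,l).as_matrix();u,y,z=R[:,0],R[:,1],-R[:,2]
    return np.array([P+a*.07*u+b*.065*z-.0*y for a,b in((-1,1),(1,1),(1,-1),(-1,-1))])
print('edges z>', [corners(l)[:,1:].round(4).tolist() for l in(.38,.407,.43)])
k=4
a=cv2.resize(im[110:255,165:265],None,fx=k,fy=k,interpolation=cv2.INTER_CUBIC);c=proj('scene',corners(.407))
a=np.clip(a*1.3,0,255).astype(np.uint8)
cv2.polylines(a,[np.int32((c-[165,110]+.5)*k)],True,(0,255,0),1)
b=cv2.resize(t[180:280,190:260],None,fx=5.6,fy=5.6,interpolation=cv2.INTER_CUBIC)[:,:392];b=np.clip(b*1.3,0,255).astype(np.uint8)
c=proj('top',corners(.407));cv2.polylines(b,[np.int32((c-[190,180]+.5)*5.6)],True,(0,255,0),1)
o=np.zeros((580,792,3),np.uint8);o[:580,:400]=a;o[:560,400:]=b;cv2.imwrite('pics/s7c.png',o)
# plane/edge via scene depth
v,u=np.mgrid[110:255,165:265];uv=np.c_[u.ravel(),v.ravel()];X=ond('scene',uv,d);ok=d[uv[:,1],uv[:,0]]>0;X=X[ok]-P
R0=tool(PSI,0).as_matrix();Y=np.c_[X@R0[:,0],X@R0[:,1],X[:,2]]
m=(abs(Y[:,0])<.069)&(np.hypot(Y[:,1],Y[:,2])<.064)&(abs(Y[:,0])<.06);Z=Y[m]
print(len(Z));A=np.c_[Z[:,2],np.ones(len(Z))]
w=np.ones(len(Z),bool)
for i in range(8):
    f=np.linalg.lstsq(A[w],Z[w,1],rcond=None)[0];r=Z[:,1]-A@f;w=abs(r)<max(.004,1.5*np.median(abs(r)))
print('depth lean',np.arctan(f[0]),'offset',f[1],w.sum())
E
```

```text
shift mm (tool now) [-0.5  1.3 -1.8] turn [-0.     0.004 -0.   ] | t 14.0 w 0.0098 j [-0.03 -0.2   1.45  0.43  1.93  1.57] F [ 4.8 11.5 -9.5] p [0.4692 0.1518 0.2946]
lean 0.407089172479183 pivot in tool [-0.2  7.8 77.9] [ 1.39166782 -0.60527366 -0.10352807]
edges z> [[[0.1435, 0.2804], [0.1592, 0.2804], [0.2071, 0.1596], [0.1914, 0.1596]], [[0.1419, 0.2797], [0.1576, 0.2797], [0.2087, 0.1603], [0.193, 0.1603]], [[0.1405, 0.2791], [0.1562, 0.2791], [0.2101, 0.1609], [0.1944, 0.1609]]]
774
depth lean 0.41697591026923575 offset -0.0048790010854860635 754
```

View pics/s7c.png

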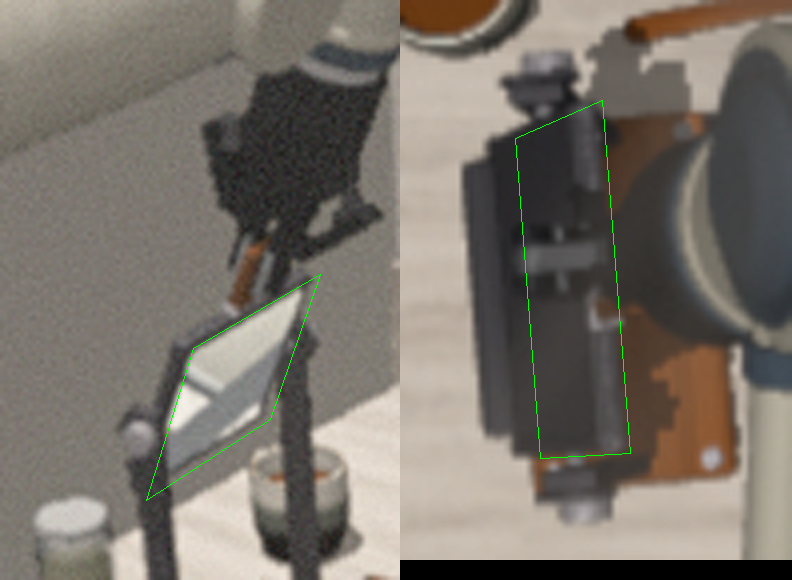

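Left panel: mirror leaning forward with the tab between the fingers. The predicted outline for 0.407 rad runs close to the frame, a few mm off. Right panel: the top view shows the mirror's back, so I can cross-check the angle there, along with the board distance and the other objects.

```bash
python3 - <<'E'
from h import *
R0=tool(PSI,0).as_matrix()
for f_,n in(('t7','top'),('s7','scene'),('t0','top')):
    if f_=='t0': f=np.load('pics/top0.npz')
    else: f=np.load(f'pics/{f_}.npz')
    d=f['d'];v,u=np.mgrid[0:420,0:560];uv=np.c_[u.ravel(),v.ravel()];uv=uv[d.ravel()>0]
    X=ond(n,uv,d)-P;Y=np.c_[X@R0[:,0],X@R0[:,1],X[:,2]]
    m=(abs(Y[:,0])<.066)&(abs(Y[:,0])>.02)&(np.hypot(Y[:,1],Y[:,2])<.062);Z=Y[m];w=np.ones(len(Z),bool)
    # orthogonal fit in (n,z)
    for i in range(10):
        c=np.median(Z[w],0) if i==0 else Z[w].mean(0);_,_,V=np.linalg.svd((Z[w]-c)[:,1:],full_matrices=False);nn=V[1];r=(Z-c)[:,1:]@nn;w=abs(r)<max(.003,2*np.median(abs(r)))
    t=V[0]*np.sign(V[0][1]);print(f_,len(Z),w.sum(),'lean',np.arctan2(t[0],t[1]).round(4),'centre',c.round(4),'rms',r[w].std().round(4))
p,R=tabtcp(.407,.0797);go(p,R);print(manip.state()['joint_vel'].round(4))
E
```

```text
t7 751 577 lean 0.4223 centre [-0.0009 -0.0105  0.0075] rms 0.0009
s7 537 528 lean 0.4175 centre [-0.0004 -0.002   0.0065] rms 0.001
t0 769 756 lean -0.2496 centre [-0.0004 -0.0023  0.0028] rms 0.0009
shift mm (tool now) [-0.5  1.4 -1.8] turn [ 0.     0.004 -0.   ] | t 14.1 w 0.0095 j [-0.03 -0.2   1.45  0.43  1.93  1.57] F [ 3.8 10.8 -9.1] p [0.4692 0.1519 0.2947]
[ 0.0032 -0.0006 -0.0005 -0.0037  0.0004  0.0009]
```

The depth fits give a rest angle of -0.2496 rad, matching the stated 0.25 stop, and put the mirror at about 0.420 rad now. The target is about 0.406 rad, so I'll trim back 0.014 rad.

>>> play_rows --series '[[[0,-0.55,0.05],[-0.007,0,0]],[[0,-0.55,0.05],[-0.007,0,0]],[[0,0,0],[0,0,0]],[[0,0,0],[0,0,0]],[[0,0,0],[0,0,0]],[[0,0,0],[0,0,0]],[[0,0,0],[0,0,0]],[[0,0,0],[0,0,0]]]'

```text
time: 14.9
position: [0.4691, 0.153, 0.2951]
orientation: [-0.194, 0.979, 0.056, -0.013]
contact_force: [4.3, 10.3, -9.7]
gripper_width: 0.0097
```

```bash
python3 - <<'E'
from h import *
R0=tool(PSI,0).as_matrix()
for n in('top','scene'):
    im,d=snap(n,n+'9');v,u=np.mgrid[0:420,0:560];uv=np.c_[u.ravel(),v.ravel()];uv=uv[d.ravel()>0]
    X=ond(n,uv,d)-P;Y=np.c_[X@R0[:,0],X@R0[:,1],X[:,2]]
    m=(abs(Y[:,0])<.066)&(abs(Y[:,0])>.02)&(np.hypot(Y[:,1],Y[:,2])<.062);Z=Y[m];w=np.ones(len(Z),bool)
    for i in range(10):
        c=np.median(Z[w],0) if i==0 else Z[w].mean(0);_,_,V=np.linalg.svd((Z[w]-c)[:,1:],full_matrices=False);r=(Z-c)[:,1:]@V[1];w=abs(r)<max(.003,2*np.median(abs(r)))
    t=V[0]*np.sign(V[0][1]);print(n,w.sum(),'lean',np.arctan2(t[0],t[1]).round(4))
p,R=tabtcp(.407,.0797);go(p,R);print(manip.state()['joint_vel'].round(4))
a=np.load('pics/scene0.npz')['im'];b=cv2.imread('pics/scene9.png')
o=np.vstack([cv2.resize(b[255:375,240:400],(640,480),interpolation=cv2.INTER_CUBIC)]);cv2.imwrite('pics/f.png',o)
E
```

```text
top 535 lean 0.4058
scene 560 lean 0.4005
shift mm (tool now) [-0.5  2.6 -1.8] turn [0.015 0.004 0.   ] | t 15.0 w 0.0095 j [-0.02 -0.2   1.45  0.42  1.93  1.58] F [ 4.1 10.5 -9.8] p [0.469  0.153  0.2951]
[ 0.0005 -0.0023  0.001  -0.0012  0.0005  0.0016]
```

View pics/f.png

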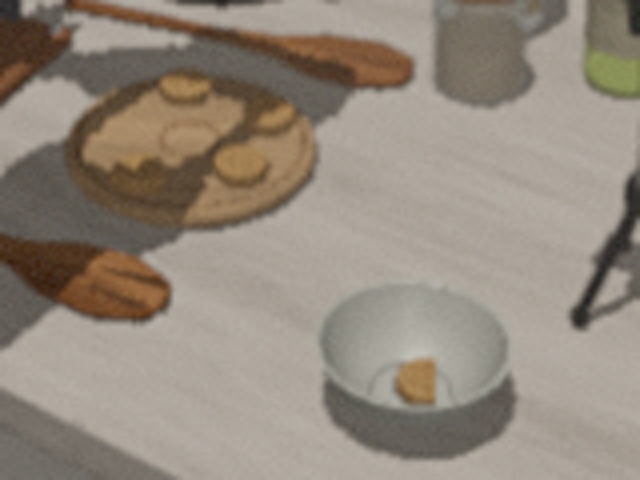

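The mirror is at 0.400–0.406 rad against a target of 0.405 and is still. The broken biscuit lies on the bowl's floor (415,380) and the four whole ones are in place on the board. Handing in.

```bash
python3 -c "
from workcell import manip
print(manip.job_done())"
```

```text
the job is handed in; nothing more can be done
None
```

The broken biscuit is in the white bowl, and the mirror is held by its tab at about 0.40 rad forward. The job was handed in at about 15 s of the 54 s allowed; it reports no verdict.

- **Biscuit and bowl:** I gripped the broken biscuit across its straight edge and released it in the bowl. The camera placed it about 5 mm from the bowl's centre and about 15 mm above the worktop. In the last picture the four whole biscuits sat on the board and the bowl stood upright. I judged this by eye and did not measure how far they might have moved. The mug and jar had no separate check.
- **Mirror angle:** The first swing came out at about 0.42 rad by the depth fits, although the tool's own angle read 0.407. I trusted the fits because they gave the mirror's rest angle correctly (-0.2496 against the stated -0.25), and trimmed back 0.014 rad. The final fits read 0.406 (top camera) and 0.400 (scene camera) against a target of about 0.405. By these readings the sight line should fall within about 3 mm of the board's middle.
- **Disagreement left:** The tool still reads about 0.392 rad, 0.013 less than the target. Even if the tool is right, the sight line would be about 8 mm off, inside the 18 mm limit.
- **Hold:** The fingers close on the tab at 9.5 mm with a 30 N grip setting, and the joints were at rest. The wrist feels a steady side load of about 15 N, probably because my pivot position is 1–2 mm off; I left it as it was.

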